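# Put the varnished owl in to cure

### The job

Put the freshly varnished owl in to cure: push the tray gently until it is fully home in the curing box, keeping the owl standing and never touching its wet varnish. Then press the green start button fully down, keep it down for about a second and let it come right up again. Do not press the green button before the tray is home, do not press the red button at all, and leave the bottles, brush and little carving where they are.

Things in the scene. Friction and masses are not known exactly. Their poses are not given: they have to be found in the camera images.
- curing_box: White curing box standing fixed on the bench, 220 mm deep (its x), 220 mm wide (its y), 250 mm high, amber windows in both sides. Origin: centre of its underside. Its open front looks along its own -x axis (roughly the robot's right, world -y); the tray slides in along its +x axis and out along its -x axis.
- tray (a joint): How far the tray stands out of the box, m: 0 = fully home (against a hard stop), up to 0.18. It stays where it is left; about 2 N of friction, more when moved faster. Aluminium tray, 190 by 180 mm with a rim 14 mm high, its floor 20 mm above the bench. At its outer end an amber front panel stands upright, 200 mm wide, its top 227 mm above the bench, which closes the box's front when home.
- push_bar (a point): Middle of the tray's black push bar: a level round bar 16 mm thick and 156 mm long, along the box's y axis, its centre line 70 mm above the bench and 75 mm in front of (box -x of) the face of the front panel, carried by two 10 mm rods 55 mm either side of the middle that run back to the panel. It moves with the tray; its axes are parallel to the box's.
- owl: Carved owl on a perch, wet varnish, loose on the tray behind the front panel: 158 mm tall, about 62 mm wide, round foot 52 mm across, about 0.2 kg; top-heavy, it topples if the tray is jerked or slammed. Origin: centre of its foot's underside, z up.
- console: Grey control console fixed on the bench, 120 mm (its x) by 190 mm (its y), 45 mm high, carrying the two buttons 90 mm apart along its y axis. Which button is on which side varies. Origin: centre of its underside.
- start_top (a point): Centre of the top of the green start button: cap 36 mm across in a black collar 52 mm across; the top is 67 mm above the bench when up, 10 mm above its collar, and moves with the cap. Pressed straight down.
- start (a joint): Travel of the green start button, m: 0 = up, 0.006 = fully down. A spring returns it; about 1.5 N starts it, 5 N holds it fully down.
- stop_top (a point): Centre of the top of the red stop button, same make and size as the green one.
- stop (a joint): Travel of the red stop button, m: 0 = up, 0.006 = fully down.
- paint_jar_mid (a point): Centre of a loose blue paint jar with white cap, 60 mm across, 75 mm tall. A bystander.
- varnish_mid (a point): Centre of a loose amber varnish bottle with white cap, 48 mm across, 110 mm tall. A bystander.
- brush_grip (a point): Handle of a loose brush lying on the bench, 180 mm long along its x axis. A bystander.
- wren_mid (a point): Centre of a small loose bare-wood bird on a dark foot, 48 mm across, 76 mm tall. A bystander.

How it is judged (in metres and radians):
On the way, in this order (a step that is already met when the one before it is completed fails the run):
1. the tray is fully home with the owl standing on it inside the box (value of joint tray below 0.004 m and angle between owl's own z axis and vertical below 0.12 rad and x of owl in the frame of curing_box above -0.09 m and z of owl in the frame of curing_box between 0.012 and 0.035 m), for 0.3 s.
2. the green start button is held fully down (value of joint start above 0.005 m and value of joint tray below 0.006 m), for 0.5 s.
3. the green start button has come up again (value of joint start below 0.001 m), for 0.2 s.
At the end, for the whole second after the job is handed in: The tray is home (within 4 mm of its stop), the owl stands upright (within about 7 degrees) and still on the tray inside the box, and both buttons are up (within 1 mm) (all of step 1 and value of joint each of start, stop below 0.001 m and linear speed of owl below 0.02 m/s); the robot touches nothing.
It fails at once if the green button is pressed (over 2.5 mm) while the tray is more than 6 mm from home (value of joint start above 0.0025 m and value of joint tray above 0.006 m).
It fails at once if the red stop button is pressed (over 2.5 mm) (value of joint stop above 0.0025 m).
It fails at once if the robot touches the owl (over 0.3 N) (contact force between any of the fingers, the arm and owl above 0.3 N).
It fails at once if the owl tips (over 20 degrees) (angle between owl's own z axis and vertical above 0.35 rad).
It fails at once if a bottle, the brush or the little carving is moved more than 30 mm (distance of any of paint_jar_mid, varnish_mid, brush_grip, wren_mid from where it was at the start of the episode above 0.03 m).
It also fails if it takes over 48 s, if anything falls off the work surface, if the arm or the gripper's body presses on something with over 40 N, if the wrist force passes 120 N, or if a joint passes its speed limit or range.

### The arm

A 7-joint arm with a two-finger parallel gripper is mounted at the origin on the work surface. World frame = base frame: x ahead of the robot, y to its left, z up, the work surface at z = 0. Lengths are in mm, angles in rad, forces in N, time in s.
With the tool pointing down it reaches from about 400 to 900 mm from the base axis. Payload 5.6 kg.
Tool frame: the origin (TCP) lies midway between the tips of the shut fingers; the grasp point (between the pads) lies 19 mm behind it; z points along the fingers, y is the line along which they close (so a half turn about z gives the same grasp; the last joint's range is limited). The gripper opens to 92 mm and grips with 3 to 60 N. Pads are 20 mm wide; open, the fingers measure 128 mm over their backs; the gripper's body (75 mm by 189 mm) begins 69 mm behind the grasp point.
Start: joints at [-1.266, 0.468, -0.012, 1.603, 0.006, 1.071, -0.056], TCP at [221.581, 611.074, 214.592] pointing down, gripper open.
Joint ranges: [-2.53, 2.53], [-0.31, 2.02], [-1.57, 1.55], [0.28, 2.44], [-1.29, 4.43], [0.15, 1.84], [-2.92, 2.92]. Speed limits (rad/s): [2.57, 2.57, 3.14, 3.14, 3.14, 3.14, 3.14].

### API

Orientations are given as a rotation vector (axis times angle).
In Python, from cell import robot, grip, kin, viewer gives the robot as it stands. Calls block until the motion is done:
- robot.movep(position, orientation): joint-space move of the TCP to a pose.
- robot.servo_line(position, feed=150, rotation=None): straight line of the TCP; rotation=None keeps the orientation; feed is the mean speed in mm/s.
- robot.goto_joints(angles): joint-space move.
- grip(opening, newtons=None): opening from 0.0 (shut) to 1.0 (fully open); newtons is the grip in N (None keeps the last); returns when the fingers have stopped.
- robot.hold(seconds).
- kin.ik(position, orientation): joint angles nearest the present ones, or None.
- robot.observe(): the state.
- viewer.read_camera(name): name is "scene" or "top" or "wrist"; returns the picture (384x512x3 uint8, red, green, blue); there is no depth.
- viewer.camera_info(name): a dict with "camera_matrix" (3x3 intrinsics, pixels), "R" (3x3) and "t" (3): a world point X has camera coordinates R X + t. Camera axes: x right, y down, z forward; pixel columns grow to the right and rows downward; lengths in mm; the calibration is good to about 2 mm. A picture is of the moment at which its call begins: read the wrist's pose just before it. camera_info takes no time and is no camera call; for the wrist camera it gives the pose at the moment of the call.
A pose or a line that the arm cannot do raises robot.IKError and nothing moves.
- robot.job_done(): hands the job in; it is judged then, once.
Trained networks look in the newest picture that a camera, given by its name, has taken for a name from the list of things; names that differ only in an ending like _2 or _b are one class to them, and where a whole thing is asked for, a point or a joint stands for the part that bears it (a point fixed in the world has none). Each returns a list of dicts, best first, with "confidence" (0 to 1); they miss things now and then, are a little off and sometimes report something else, mostly with a low value. They report only what shows in the picture. A call takes as long as a camera call.
- viewer.silhouettes(name, camera): "mask" (384x512 bool, what is visible of it).
- viewer.pinpoint(name, camera): "at" ([x, y, z] in mm, in the coordinates of the camera as it stood for that picture, good to about 4 mm: a listed point, or the origin of a listed thing).
The state is a dict: "t": time; "joints": joint angles; "joint_velocities": joint speeds; "joint_torque": joint torques, N m; "tcp_pos": TCP position; "tcp_rot": TCP orientation; "contact_force": force on the tool from outside, world axes, zero at the start; "wrist_torque": the same for the moment, N m; "grip_width": opening from 0.0 (shut) to 1.0 (fully open); "grip_force": force on a finger pad.
Only numpy, scipy, OpenCV 4.12 (cv2) and the standard library are available. Lean on these libraries where they do the work, as an engineer would, in place of code of your own. Each camera call takes 0.05 s, during which the arm holds its last target. There are 200 camera calls.

## Working session

There is one attempt and no reset: what is moved stays moved. The work goes in short steps, each a Python script; the robot and the scene stay as the last script left them, time stands still between calls to the robot, and variables do not carry over. Pictures are saved under pics/ and viewed, at most 10 in all, crops included, and the job is handed in when it is done.

```bash
mkdir -p pics; cat > h.py <<'E'
from cell import robot, grip, kin, viewer
import numpy as np, cv2
def save(c,n):
    im=viewer.read_camera(c); cv2.imwrite(f'pics/{n}.png',cv2.cvtColor(im,cv2.COLOR_RGB2BGR)); return im
def find(name,c):
    i=viewer.camera_info(c); R=np.array(i['R']);t=np.array(i['t'])
    return [(R.T@(np.array(d['at'])-t),d['confidence']) for d in viewer.pinpoint(name,c)[:2]]
E
python3 - <<'E'
from h import *
a=save('scene','s0');b=save('top','t0');cv2.imwrite('pics/st0.png',cv2.cvtColor(np.vstack([a,b])[:, :],cv2.COLOR_RGB2BGR)[::1] if 0 else cv2.resize(cv2.cvtColor(np.hstack([a,b]),cv2.COLOR_RGB2BGR),(800,300)))
for n in ['curing_box','push_bar','owl','console','start_top','stop_top','paint_jar_mid','varnish_mid','brush_grip','wren_mid']:
    for c in ['scene','top']:
        print(n,c,[(p.round(0).tolist(),round(float(k),2)) for p,k in find(n,c)])
s=robot.observe();print(s['t'],s['tcp_rot'],s['grip_width'])
E
```

```text
curing_box scene [([580.0, 329.0, 3.0], 0.56)]
curing_box top []
push_bar scene [([579.0, 2.0, 71.0], 0.57)]
push_bar top [([571.0, 7.0, 72.0], 0.66)]
owl scene [([614.0, 165.0, 18.0], 0.78)]
owl top [([611.0, 163.0, 23.0], 0.71)]
console scene [([507.0, -353.0, 1.0], 0.82)]
console top [([512.0, -353.0, 1.0], 0.67), ([504.0, -397.0, 65.0], 0.52)]
start_top scene [([509.0, -307.0, 68.0], 0.42)]
start_top top [([504.0, -308.0, 67.0], 0.45)]
stop_top scene [([504.0, -396.0, 68.0], 0.42)]
stop_top top [([504.0, -394.0, 66.0], 0.67)]
paint_jar_mid scene [([751.0, -155.0, 39.0], 0.75)]
paint_jar_mid top []
varnish_mid scene [([698.0, -319.0, 55.0], 0.94), ([508.0, -351.0, -2.0], 0.66)]
varnish_mid top [([698.0, -316.0, 54.0], 0.52)]
brush_grip scene [([387.0, -49.0, 5.0], 0.9)]
brush_grip top [([390.0, -48.0, 10.0], 0.95), ([610.0, 162.0, 23.0], 0.45)]
wren_mid scene [([358.0, -411.0, 29.0], 0.82), ([609.0, 165.0, 17.0], 0.21)]
wren_mid top [([359.0, -408.0, 32.0], 0.8)]
1.1 [ 5.43688143e-01  3.09414646e+00 -3.91676091e-05] 0.9970028805497227
```

View pics/s0.png

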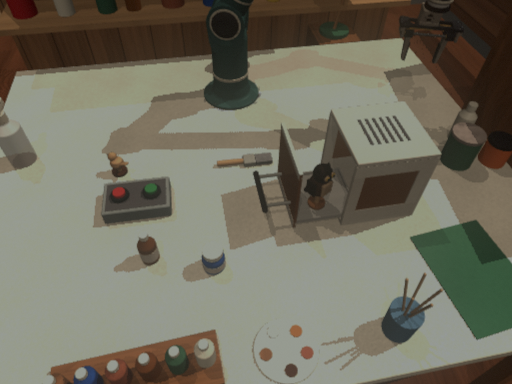

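View pics/t0.png

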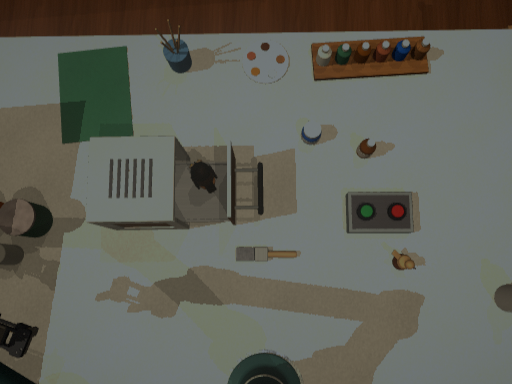

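The top view shows the bar at about (261,188), the owl at (203,177), green at (367,211) and red at (397,211). The box opens toward -y. Next I measure the bar's direction, then lift over the box and go in front of the bar.

```bash
python3 - <<'E'
from h import *
im=cv2.imread('pics/t0.png'); i=viewer.camera_info('top')
K=np.array(i['camera_matrix']);R=np.array(i['R']);t=np.array(i['t'])
def world(u,v,z):
    d=R.T@np.linalg.inv(K)@[u,v,1.]; c=-R.T@t; return c+d*(z-c[2])/d[2]
m=np.zeros(im.shape[:2],np.uint8); m[155:222,252:272]=(im.max(2)[155:222,252:272]<50)
v,u=np.nonzero(m); P=np.array([world(a,b,70) for a,b in zip(u,v)])
print(len(P),P.mean(0),P.min(0),P.max(0),cv2.fitLine(P[:,:2].astype(np.float32),cv2.DIST_HUBER,0,.01,.01).ravel())
p=np.array(robot.observe()['tcp_pos'])
grip(0.0,10)
robot.servo_line([p[0],p[1],430],feed=250)
rot=np.pi*np.array([np.cos(np.pi/4),np.sin(np.pi/4),0])
robot.movep([575,-70,430],rot)
robot.movep([575,-70,200],rot)
s=robot.observe();print(s['t'],s['tcp_pos'],s['joints'],s['contact_force'])
save('wrist','w1')
for n in ['push_bar','owl','curing_box','start_top']:
  for c in ['wrist','top']:
    if c=='top' and n=='push_bar':viewer.read_camera('top')
    print(n,c,[(p.round(0).tolist(),round(float(k),2)) for p,k in find(n,c)])
E
```

```text
255 [575.01099163   2.38347935  70.        ] [499.96728138  -4.5088142   70.        ] [650.36309848   9.15227422  70.        ] [ 9.9989164e-01 -1.4722184e-02  5.7489764e+02  2.3379440e+00]
7.075 [576.23318546 -70.03640577 201.27656261] [-0.52752181  0.43448139  0.77075611  1.83148101 -0.35276569  1.01521927
  0.38615883] [ 0.56150468 -0.2201031   0.44215194]
push_bar wrist [([574.0, 0.0, 72.0], 0.79)]
push_bar top []
owl wrist []
owl top [([608.0, 164.0, 20.0], 0.59)]
curing_box wrist [([757.0, -151.0, 36.0], 0.74)]
curing_box top []
start_top wrist []
start_top top [([502.0, -304.0, 67.0], 0.5)]
```

View pics/w1.png

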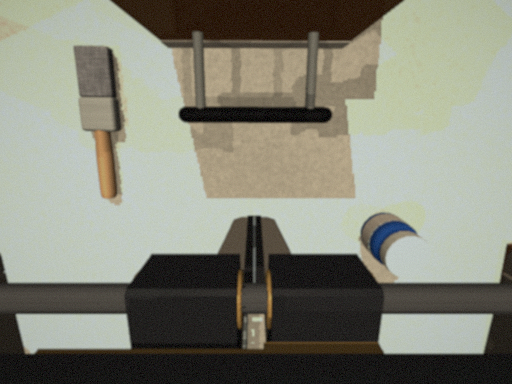

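The bar spans columns 180–330 at row 114, square to the fingers, with the brush and jar clear. I check where the camera sits, then descend and make contact.

```bash
python3 - <<'E'
from h import *
i=viewer.camera_info('wrist');R=np.array(i['R']);print('cam',-R.T@np.array(i['t']),R[2])
robot.servo_line([575,-60,52],feed=100)
f0=np.array(robot.observe()['contact_force'])
for y in np.arange(-52,8,4):
    robot.servo_line([575+.0147*(y-2),y,52],feed=15)
    s=robot.observe();f=np.array(s['contact_force'])-f0
    if abs(f[1])>0.8:break
print(s['t'],s['tcp_pos'],f,f0)
E
```

```text
cam [5.75028125e+02 5.40020627e-01 3.70682053e+02] [ 8.32530381e-04 -2.52202294e-01 -9.67674176e-01]
11.975 [574.51679603 -31.82480443  51.9972267 ] [ 0.27476089 -0.91415487  1.04124649] [ 0.20255386  0.20614829 -0.52628151]
```

```bash
python3 - <<'E'
from h import *
def go(y,v):
    robot.servo_line([575+.0147*(y-2),y,54],feed=v); s=robot.observe(); return s,np.array(s['contact_force'])
s,f=go(-22,15);print(s['t'],f)
s,f=go(-5,12);print(s['t'],s['tcp_pos'],f)
if abs(f[1])<8 : s,f=go(100,28);print(s['t'],s['tcp_pos'],f)
save('scene','s2')
for n in ['push_bar','owl','curing_box']:
  print(n,[(p.round(0).tolist(),round(float(k),2)) for p,k in find(n,'scene')])
E
```

```text
12.8083 [-0.11688379  0.5188671   0.52380074]
14.375 [574.78132948  -4.9414791   53.95648647] [ 0.05894876 -2.17631281 -0.01835103]
18.275 [576.47475686 100.00436984  54.02428596] [-0.64475602 -2.41586313  0.03759938]
push_bar [([580.0, 117.0, 71.0], 0.95)]
owl [([613.0, 282.0, 19.0], 0.46)]
curing_box [([578.0, 326.0, 6.0], 0.96)]
```

View pics/s2.png

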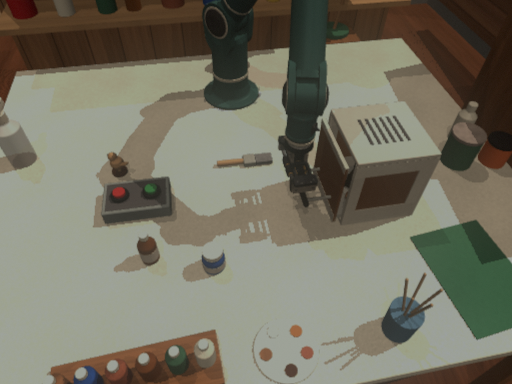

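The panel, at about (330,175), is nearly closed, and the push force stays near 2.4 N. I push the last part slowly until the stop.

```bash
python3 - <<'E'
from h import *
y=100.; log=[]
while y<150:
    y+=4 if y<112 else 2
    robot.servo_line([575+.0147*(y-2),y,54],feed=14); s=robot.observe();f=s['contact_force'][1]
    log.append((y,round(float(s['tcp_pos'][1]),1),round(float(f),1)))
    if f<-9:break
robot.hold(.3);s=robot.observe();f=s['contact_force'];print(log,s['t'],s['tcp_pos'],f)
E
```

```text
[(104.0, 104.7, -0.8), (108.0, 108.3, -0.9), (112.0, 112.4, -0.4), (114.0, 114.2, -1.1), (116.0, 116.2, -1.4), (118.0, 118.3, -0.9), (120.0, 120.3, -1.1), (122.0, 122.3, -1.3), (124.0, 124.3, -1.4), (126.0, 125.5, -3.3), (128.0, 125.6, -7.9), (130.0, 125.7, -9.9)] 22.7 [576.74512007 125.68203497  54.00180088] [ -1.31749252 -10.70765991   2.83622834]
```

```bash
python3 - <<'E'
from h import *
robot.servo_line([575,85,56],feed=80)
robot.servo_line([565,40,230],feed=200)
robot.movep([505,-345,230],np.array(robot.observe()['tcp_rot']))
save('wrist','w3');a=save('top','t3')
for n in ['start_top','stop_top']:
  for c in ['wrist','top']:
    print(n,c,[(p.round(0).tolist(),round(float(k),2)) for p,k in find(n,c)])
for n in ['push_bar','curing_box']: print(n,[(p.round(0).tolist(),round(float(k),2)) for p,k in find(n,'top')])
w=cv2.imread('pics/w3.png');t=cv2.imread('pics/t3.png');cv2.imwrite('pics/c3.png',cv2.resize(np.hstack([w,t]),(800,300)))
s=robot.observe();print(s['t'],s['tcp_pos'],s['tcp_rot'],s['contact_force'])
E
```

```text
start_top wrist [([508.0, -302.0, 68.0], 0.77)]
start_top top [([504.0, -305.0, 66.0], 0.55)]
stop_top wrist [([503.0, -397.0, 65.0], 0.63)]
stop_top top []
push_bar [([572.0, 145.0, 77.0], 0.59), ([502.0, -306.0, 66.0], 0.48)]
curing_box []
26.3167 [ 505.28363218 -344.59942039  230.03290332] [-2.21893576e+00 -2.22232650e+00  1.91142409e-03] [-0.16821263 -0.08041686  0.46730584]
```

View pics/c3.png

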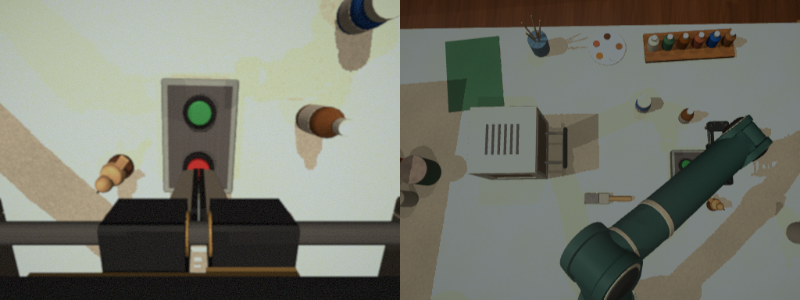

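The tray is closed: in the top view the panel sits flush with the box. Green is at about (505,-304), ahead of the fingers in the wrist view. I press it now.

```bash
python3 - <<'E'
from h import *
X,Y=505,-304
robot.servo_line([X,Y,110],feed=120)
robot.servo_line([X,Y,75],feed=60); robot.hold(.2)
f0=robot.observe()['contact_force'][2]; z=72.; log=[]
while z>54:
    robot.servo_line([X,Y,z],feed=20); s=robot.observe();f=s['contact_force'][2]-f0
    log.append((z,round(float(s['tcp_pos'][2]),1),round(float(f),1)))
    if f>11:break
    z-=1
t0=s['t'];robot.hold(1.0);s=robot.observe();print(log,t0,s['tcp_pos'],s['contact_force'])
robot.servo_line([X,Y,78],feed=30);robot.hold(.3)
robot.servo_line([X,Y,220],feed=150);robot.hold(.2)
s=robot.observe();print(s['t'],s['contact_force'])
save('scene','s4')
for n in ['owl','start_top','stop_top','paint_jar_mid','varnish_mid','brush_grip','wren_mid','push_bar']:print(n,[(p.round(0).tolist(),round(float(k),2)) for p,k in find(n,'scene')])
E
```

```text
[(72.0, 71.9, -0.1), (71.0, 70.9, 0.6), (70.0, 70.0, -0.4), (69.0, 68.9, 0.2), (68.0, 67.9, 0.7), (67.0, 67.1, 2.2), (66.0, 66.1, 3.0), (65.0, 65.1, 3.9), (64.0, 64.1, 3.9), (63.0, 63.1, 4.1), (62.0, 62.1, 4.5), (61.0, 61.4, 8.2), (60.0, 61.3, 16.3)] 31.7583 [ 505.13791373 -304.13925121   61.30277808] [-2.54729846  2.50298643 14.92582492]
35.1083 [ 0.1382592   0.38484407 -0.03694774]
owl []
start_top [([507.0, -306.0, 68.0], 0.56)]
stop_top [([503.0, -396.0, 67.0], 0.58)]
paint_jar_mid [([748.0, -153.0, 40.0], 0.95)]
varnish_mid [([699.0, -318.0, 54.0], 0.91), ([508.0, -308.0, 69.0], 0.28)]
brush_grip [([387.0, -49.0, 6.0], 0.92)]
wren_mid [([358.0, -411.0, 28.0], 0.72)]
push_bar [([578.0, 148.0, 71.0], 0.61)]
```

View pics/s4.png

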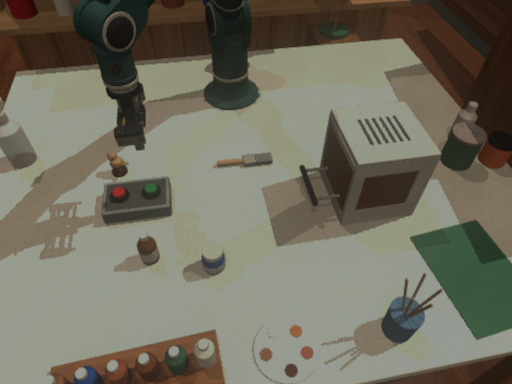

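The box is closed at about (340,175), the button is up at (151,189), nothing else has moved, and the arm is clear.

```bash
python3 -c "
from h import *
print(robot.job_done())"
```

```text
the job is handed in; nothing more can be done
None
```

I pushed the tray to its hard stop, held the green button fully down for about 1 s, and it came back up. The red button was not pressed, the bystanders did not move, and I handed the job in at about 35 s; the owl is out of sight in the closed box, so I could not see it standing.

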